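Peel the top tray off a clinging stack and hold it out over the cold block

TASK

Take the top green sample tray off the stack, whose trays cling together: grip it by the upright ear on its corner and peel it, raising the ear corner well clear while the opposite corner is still down in the stack, until the snap lugs let go all round. Then carry the tray by its ear to the blue cold block and finish still holding it there, still and level, centred over the block about 10 cm above it with its long sides along the block's long sides, ready to be loaded. Leave the cold block, the timer, the black sealing paddle and the white foil-covered plate where they are.

Things in the scene. Friction and masses are not known exactly. Their poses are not given: they have to be found in the camera images.
- stack: The rest of the stack: three green trays (rims 110 x 150 mm) nested in a grey plate (150 x 190 x 6 mm) screwed to the worktop; it cannot move. Origin on the worktop under the centre; x across the short side, y along the long side, z up. Its hollow, open upward, leaves the top tray 2 mm of play sideways.
- seat (a point): Centre of the stack's upper rim, 45 mm above the worktop, where the top tray's rim sits; stack's axes. Four sprung green snap lugs, 14 mm wide and 54 mm high over the worktop, one per side at (x, y) = (-55,-35), (-15,-75), (55,35), (15,75) mm, overhang that rim by 2.5 mm. Each yields at about 3 N when the rim beside it has risen 3 mm; tilting the tray 0.28 rad about its far corner frees all.
- tray: The top tray, green, loose, about 80 g: 110 x 150 mm over its rim, 20.5 mm deep, 2 x 3 pockets. Origin at the centre of its underside, x across the short side, y along the long side, z up. It starts seated in the stack, origin 27 mm above the worktop, axes along the stack's. Rim 2.5 mm thick, its underside 18 mm above the origin; body below the rim 90 x 130 mm.
- ear (a point): Centre of the upright pull ear at the tray's (-x,-y) corner, at (-61,-81,34) mm in the tray's frame. The ear is a solid tab 10 mm thick, 30 mm long, 27 mm high (20.5 to 47.5 mm above the tray's origin). Its length runs along the tray's (1,1) direction, toward the middle of the tray; fingers close on its faces along the tray's (1,-1) direction.
- far_corner (a point): The corner of the tray's rim farthest from the ear, underside of the rim, at (55, 75, 18) mm in the tray's frame.
- cold_block: Blue plastic cold block, 104 x 144 x 28 mm, with small round wells in its top; loose, 0.4 kg. Origin at the centre of its underside; x along the short side, y along the long side, z up.
- timer: White bench timer, 66 x 66 x 18 mm, origin at the centre of its underside. Bystander.
- seal_paddle: Black sealing paddle, 90 x 50 x 15 mm, origin at the centre of its underside. Bystander.
- pcr_plate_b: White well plate with a grey foil cover, 86 x 128 x 15 mm, origin at the centre of its underside. Bystander.
There are look-alikes about, which are no part of the job. Of the things that look like the cold_block, the larger one is meant.

How it is judged:
On the way:
1. the ear corner is raised at least 20 mm while the opposite corner is still within 6 mm of its seat, the fingers gripping the tray (z of ear in the frame of stack above 0.081 m and z of far_corner in the frame of stack below 0.051 m and horizontal distance between tray and stack below 0.03 m and contact force between the fingers and tray above 1 N), for 0.1 s.
At the end, for the whole second after the job is handed in: Tray gripped by its ear (tool within 45 mm of it), still, tilt under 0.17 rad, centred within 40 mm over the cold block, underside 50 to 150 mm above the block's top, long sides within 0.25 rad of the block's, touching neither block nor stack; block within 20 mm of its place (contact force between the fingers and tray above 1 N and distance between the grasp point and ear below 0.045 m and horizontal distance between tray and cold_block below 0.04 m and z of tray in the frame of cold_block between 0.078 and 0.178 m and angle between tray's own z axis and vertical below 0.17 rad and angle between the y axis of tray and the y axis of cold_block, either way round below 0.25 rad and linear speed of tray below 0.03 m/s and angular speed of tray below 0.3 rad/s and contact force between tray and cold_block below 0.1 N and contact force between tray and stack below 0.1 N and distance of cold_block from where it was at the start of the episode below 0.02 m); the arm keeps its last pose, push and grip.
It fails at once if the tray is tipped by more than 0.8 rad (angle between tray's own z axis and vertical above 0.8 rad).
It fails at once if the cold block is shoved more than 20 mm (distance of cold_block from where it was at the start of the episode above 0.02 m).
It fails at once if a bystander (timer, sealing paddle, foil-covered plate) is moved more than 20 mm (distance of any of timer, seal_paddle, pcr_plate_b from where it was at the start of the episode above 0.02 m).
It also fails if it takes over 51 s, if anything falls off the work surface, if the arm or the gripper's body presses on something with over 40 N, if the wrist force passes 120 N, or if a joint passes its speed limit or range.

ROBOT

A 7-joint arm with a two-finger parallel gripper is mounted at the origin on a cart in front of the work surface, level with it; the furniture and walls round the work are solid. World frame = base frame: x ahead of the robot, y to its left, z up, the work surface at z = 0. Lengths are in m, angles in rad, forces in N, time in s.
With the tool pointing down it reaches from about 0.375 to 0.925 m from the base axis. Payload 3.1 kg.
Tool frame: the origin (TCP) lies at the very end of the fingers, on their centre line; the grasp point (between the pads) lies 19 mm behind it; z points along the fingers, y is the line along which they close (so a half turn about z gives the same grasp; the last joint's range is limited). The gripper opens to 85 mm and grips with 20 to 120 N. Pads are 22 mm wide; open, the fingers measure 114 mm over their backs; the gripper's body (76 mm by 85 mm) begins 54 mm behind the grasp point. The pads swing forward as they close: fully open they stand 13 mm farther back than shut.
Start: joints at [-1.376, 0.383, 0.044, 1.598, -0.018, 1.161, -0.05], TCP at [0.188, 0.622, 0.231] pointing down, gripper open.
Joint ranges: [-2.61, 2.61], [-0.41, 2.15], [-1.48, 1.57], [0, 2.5], [-1.57, 4.71], [0.05, 1.97], [-2.85, 2.85]. Speed limits (rad/s): [2.79, 2.79, 3.14, 3.14, 3.14, 3.14, 3.14].

INTERFACE

Orientations are given as a unit quaternion [x, y, z, w].
In Python, from bench import env, kin, cams gives the robot as it stands. Calls block until the motion is done:
- env.move_pose(position, orientation): joint-space move of the TCP to a pose.
- env.move_linear(position, rotation=None, max_speed=0.15, threshold=None): straight line of the TCP; rotation=None keeps the orientation; max_speed is the mean speed in m/s. With threshold (N) it stops when the force on the tool has changed by that much, and returns True; else False.
- env.move_joints(angles): joint-space move.
- env.gripper_to(opening, f_grip=None): finger opening in m; f_grip is the grip in N (None keeps the last); returns when the fingers have stopped.
- env.dwell(seconds).
- kin.solve_ik(position, orientation): joint angles nearest the present ones, or None.
- env.observe(): the state.
- cams.snapshot(name): name is "side" or "top" or "wrist"; returns the picture (400x640x3 uint8, red, green, blue); there is no depth.
- cams.camera_model(name): a dict with "vfov" (degrees; the focal length in pixels is half the picture's height over the tangent of half this angle, whatever the lens; pixels are square), "cx", "cy" (the principal point, pixels), "eye" and "rotation" of the camera in the world. Camera axes: x right, y up, looking along -z (the intrinsics and any distortion apply to the point x, -y, -z); pixel columns grow to the right and rows downward; lengths in m; the calibration is good to about 2 mm. A picture is of the moment at which its call begins: read the wrist's pose just before it. camera_model takes no time and is no camera call; for the wrist camera it gives the pose at the moment of the call.
A pose or a line that the arm cannot do raises env.MotionError and nothing moves.
- env.close_job(): hands the job in; it is judged then, once.
The state is a dict: "time_s": time; "q": joint angles; "joint_vel": joint speeds; "tau": joint torques, N m; "ee_pos": TCP position; "tool_rot": TCP orientation; "contact_force": force on the tool from outside, world axes, zero at the start; "moment": the same for the moment, N m; "finger_gap": finger opening in m; "gripper_force": force on a finger pad.
Only numpy, scipy, OpenCV 4.12 (cv2) and the standard library are available. Lean on these libraries where they do the work, as an engineer would, in place of code of your own. Each camera call takes 0.05 s, during which the arm holds its last target. There are 200 camera calls.

## Working session

There is one attempt and no reset: what is moved stays moved. The work goes in short steps, each a Python script; the robot and the scene stay as the last script left them, time stands still between calls to the robot, and variables do not carry over. Pictures are saved under pics/ and viewed, at most 10 in all, crops included, and the job is handed in when it is done.

```bash
ls; mkdir -p pics; python3 - <<'E'
from bench import env,kin,cams
import cv2
for n in ("top","side"):
    cv2.imwrite(f"pics/{n}0.png",cams.snapshot(n)[:,:,::-1]); print(n,cams.camera_model(n))
print(env.observe())
E
```

```text
pics
top {'vfov': 47.17451394057896, 'cx': 318.9792843953608, 'cy': 192.5198697856247, 'eye': array([0.35545907, 0.05980344, 1.17431842]), 'rotation': array([-0.05764534,  0.05210591,  0.71499823, -0.69479458])}
side {'vfov': 55.51772209265744, 'cx': 319.9966079375054, 'cy': 200.55685602136384, 'eye': array([ 0.00867153, -0.23490417,  0.65992224]), 'rotation': array([ 0.3423262 , -0.19589158, -0.4658845 ,  0.7920801 ])}
{'time_s': 0.1, 'q': array([-1.37578011,  0.38378538,  0.04382807,  1.59942021, -0.01791351,
        1.16119814, -0.04989299]), 'joint_vel': array([ 1.00938929e-03, -3.48131146e-03, -5.58251674e-04, -3.17039156e-03,
       -3.15733202e-05, -1.07003941e-03,  2.17765515e-03]), 'tau': array([ 2.49893084e-03, -4.34728611e+01,  1.02923378e+00, -2.50455970e+01,
        1.08904706e-02,  5.39654735e-03,  8.68983136e-06]), 'ee_pos': array([0.1873671 , 0.62151392, 0.22999036]), 'tool_rot': array([ 1.45841305e-01,  9.89307258e-01, -1.20337971e-03, -1.20529324e-04]), 'contact_force': array([-0.13709887, -0.421958  ,  0.049727  ]), 'moment': array([0.05079992, 0.01793368, 0.00674616]), 'gripper_force': 0.0, 'finger_gap': 0.08549689306263955}
```

View pics/top0.png

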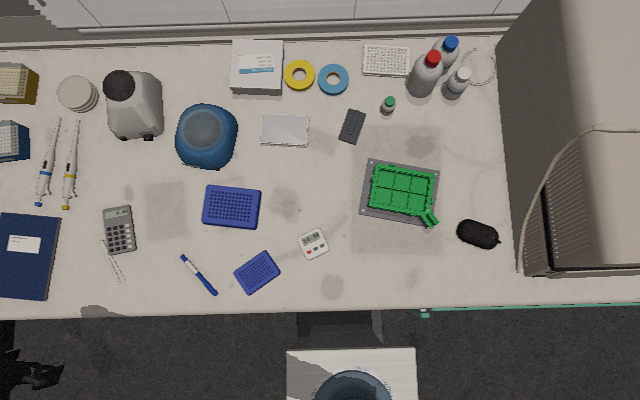

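View pics/side0.png

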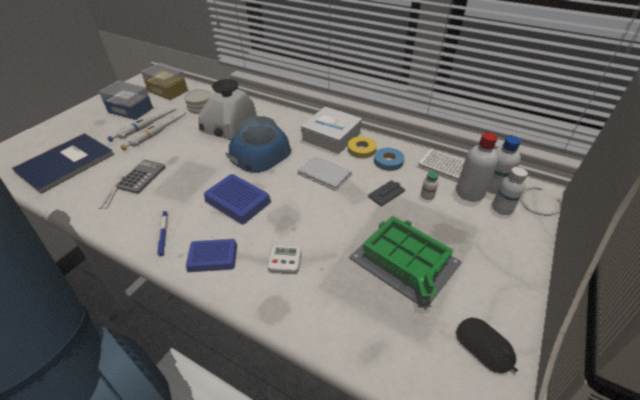

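```bash
cat > h.py <<'E'
from bench import env,kin,cams
import numpy as np,cv2
from scipy.spatial.transform import Rotation as R
from scipy.optimize import minimize
def proj(P,c):
    p=R.from_quat(c['rotation']).inv().apply(np.atleast_2d(P)-c['eye'])
    f=200/np.tan(np.radians(c['vfov']/2))
    return np.c_[c['cx']+f*p[:,0]/-p[:,2], c['cy']-f*p[:,1]/-p[:,2]]
def ray(uv,c,z):
    f=200/np.tan(np.radians(c['vfov']/2))
    d=R.from_quat(c['rotation']).apply([(uv[0]-c['cx'])/f,-(uv[1]-c['cy'])/f,-1])
    return c['eye']+d*(z-c['eye'][2])/d[2]
def box(a,b,z0,z1,cx=0,cy=0):
    return np.array([[cx+sx*a/2,cy+sy*b/2,z] for sx in(-1,1) for sy in(-1,1) for z in(z0,z1)])
def world(P,p): 
    return R.from_euler('z',p[2]).apply(P)+[p[0],p[1],0]
def fit(masks,parts,p0):
    S=8
    def cost(p):
        t=0
        for m,c in masks:
            im=np.zeros(m.shape,np.uint8)
            w=np.vstack([proj(world(q,p),c) for q in parts])
            h=cv2.convexHull(w.astype(np.float32))[:,0]
            cv2.fillConvexPoly(im,np.round(((h+.5)*S-.5)*16).astype(np.int32),1,shift=4)
            t+=(im!=m).sum()/m.sum()
        return t
    sim=np.array(p0)+np.array([[0,0,0],[.015,0,0],[0,.015,0],[0,0,.1]])
    r=minimize(cost,p0,method='Nelder-Mead',options=dict(initial_simplex=sim,xatol=1e-4,fatol=1e-5))
    return r.x,r.fun
def mask(img,lo,hi,seed):
    m=cv2.inRange(cv2.cvtColor(img,cv2.COLOR_RGB2HSV),lo,hi)
    n,l,_,_=cv2.connectedComponentsWithStats(m)
    w=l[seed[1]-8:seed[1]+9,seed[0]-8:seed[0]+9]; k=np.bincount(w[w>0]).argmax()
    pts=np.argwhere(l==k)[:,::-1]
    pts=np.vstack([pts+d for d in([-.5,-.5],[.5,.5],[-.5,.5],[.5,-.5])]).astype(np.float32)
    h=cv2.convexHull(pts)[:,0]
    im=np.zeros((400*8,640*8),np.uint8)
    cv2.fillConvexPoly(im,np.round(((h+.5)*8-.5)*16).astype(np.int32),1,shift=4)
    return im
BLUE=((105,110,40),(130,255,255)); GREEN=((45,100,30),(80,255,255))
C,s=np.cos(np.pi/4),0
u=np.array([1,1,0])/2**.5; v=np.array([1,-1,0])/2**.5
EAR=np.array([[-61,-81,0]]+[[0,0,0]])[0]/1000+np.array([a*.015*u+b*.005*v+[0,0,z] for a in(-1,1) for b in(-1,1) for z in(.0475,.0745)])
TRAY=[box(.110,.150,.02,.0475),EAR]+[box(.006,.014,.03,.054,*q) for q in((-.057,-.035),(.057,.035))]+[box(.014,.006,.03,.054,*q) for q in((-.015,-.077),(.015,.077))]
E
python3 - <<'E'
from h import *
out=[]
I={n:(cams.snapshot(n),cams.camera_model(n)) for n in("top","side")}
ct=I['top'][1]
S=dict(block=(BLUE,{'top':(231,207),'side':(237,197)},[box(.104,.144,0,.028)],.028),
 small=(BLUE,{'top':(257,273),'side':(212,255)},[box(.08,.11,0,.02)],.02),
 tray=(GREEN,{'top':(400,190),'side':(408,255)},TRAY,.045))
for k,(col,sd,parts,z) in S.items():
    p0=[*ray(sd['top'],ct,z)[:2],-.15]
    for cams_ in(('top',),('side',),('top','side')):
        print(k,cams_,fit([(mask(I[n][0],*col,sd[n]),I[n][1]) for n in cams_],parts,p0))
for n,uv in dict(timer=(313,244),paddle=(352,126),foil=(285,130),mouse=(478,234)).items(): print(n,ray(uv,ct,.015))
p,_=fit([(mask(I['top'][0],*GREEN,(400,190)),ct)],TRAY,[*ray((400,190),ct,.045)[:2],-.15])
im=cv2.resize(I['top'][0][150:240,350:450],None,fx=6,fy=6)[:,:,::-1].copy()
for b in TRAY+[box(.15,.19,0,.006)]:
    for q in proj(world(b,p),ct): cv2.circle(im,tuple(np.int32((q-[350,150]+.5)*6)),3,(0,0,255),-1)
cv2.imwrite('pics/fit.png',im)
E
```

```text
block ('top',) (array([ 0.50715849,  0.29205889, -0.16630918]), np.float64(0.07122203831017644))
block ('side',) (array([ 0.52116124,  0.30831331, -0.35876012]), np.float64(0.4212366755760271))
block ('top', 'side') (array([ 0.50787165,  0.29246067, -0.16427369]), np.float64(0.5733701392388977))
small ('top',) (array([0.34108217, 0.22663405, 0.51093362]), np.float64(0.23289991401099616))
small ('side',) (array([0.35534747, 0.23462442, 0.77045221]), np.float64(0.6202300606986714))
small ('top', 'side') (array([0.34453609, 0.22637261, 0.64378649]), np.float64(0.9251524146733971))
tray ('top',) (array([ 0.53259351, -0.14037402, -0.23034263]), np.float64(0.03289792407126525))
tray ('side',) (array([ 0.53260657, -0.14318568, -0.21268078]), np.float64(0.05608365376302862))
tray ('top', 'side') (array([ 0.53249342, -0.14146633, -0.23757526]), np.float64(0.10532011207470293))
timer [0.40645413 0.08507267 0.015     ]
paddle [ 0.71091393 -0.02501522  0.015     ]
foil [0.70550087 0.15072932 0.015     ]
mouse [ 0.41972377 -0.33084183  0.015     ]
```

View pics/fit.png

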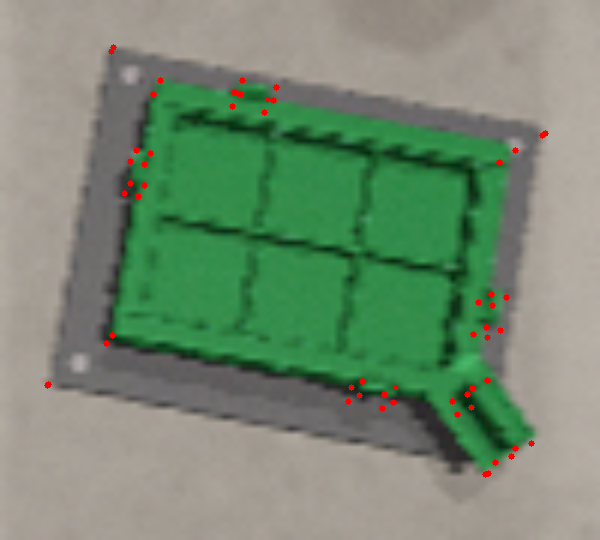

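The fitted outline lies on the plate and tray, with the ear at crop (485,410), low x and low y. Next I'll hover over the ear and refine the fit with the wrist camera.

```bash
cat >> h.py <<'E'
def rz(a): return R.from_euler('z',a)
def grip_rot(yaw,flip):  # tool y along tray (1,-1), z down
    y=rz(yaw).apply(v)*flip; z=np.array([0,0,-1.]); return R.from_matrix(np.c_[np.cross(y,z),y,z])
OFF=np.array([-.061,-.081,.047-.027])-.004*u   # TCP in tray frame
E
python3 - <<'E'
from h import *
st=np.array([.5325,-.1415,-.215])
for f in(1,-1):
    g=grip_rot(st[2],f); e=np.r_[st[:2],.027]+rz(st[2]).apply(OFF)
    print(f,e,kin.solve_ik(e+[0,0,.15],g.as_quat()),kin.solve_ik(e,g.as_quat()))
    for yaw in(-.15,-.15+np.pi):
        t=np.r_[.5075,.292,.128]+rz(yaw).apply(OFF); print(yaw,t,kin.solve_ik(t,grip_rot(yaw,f).as_quat()))
E
```

```text
1 [ 0.45225655 -0.20978076  0.047     ] [-0.48976925  0.17734635  0.92831723  2.02372178 -0.16681955  1.01716145
 -0.48114723] [-0.36220291  0.49452135  0.84010946  2.11916521 -0.54272284  0.7537229
 -0.17186868]
-0.15 [0.43186113 0.21865128 0.148     ] [-1.08275251  0.18454269  0.5790881   2.08815117 -0.12829811  0.90247913
 -1.36710806]
2.991592653589793 [0.58313887 0.36534872 0.148     ] [-0.68666206  0.52957003  0.09087299  1.56856561 -0.05299985  1.04586735
  1.6245927 ]
-1 [ 0.45225655 -0.20978076  0.047     ] [-0.71274061  0.27289753  1.21818809  2.02899889 -0.29835151  1.03625623
  2.78965181] [ 0.8831653   0.43235626 -0.60532568  2.06352901  0.35816757  0.74795767
  2.19557625]
-0.15 [0.43186113 0.21865128 0.148     ] [-0.76126821  0.16942344  0.22476481  2.07460803 -0.04790607  0.90230307
  1.69628441]
2.991592653589793 [0.58313887 0.36534872 0.148     ] [-1.01635949  0.5837065   0.55098621  1.58679602 -0.3357529   1.06689077
 -1.31105327]
```

```bash
python3 - <<'E'
from h import *
st=np.array([.5325,-.1415,-.215])
g=grip_rot(st[2],1); e=np.r_[st[:2],.027]+rz(st[2]).apply(OFF)
p=env.observe()['ee_pos']; env.move_linear(p+[0,0,.07],max_speed=.2)
env.move_pose(e+[.0,.0,.2],g.as_quat()); env.gripper_to(.045,90)
c=cams.camera_model('wrist'); im=cams.snapshot('wrist'); print(c['eye'],env.observe()['ee_pos'],env.observe()['time_s'])
w=proj(world(np.vstack([TRAY[1],TRAY[0],box(.15,.19,0,.006)]),st),c)
o=im[:,:,::-1].copy()
for q in w:
    if 0<q[0]<640 and 0<q[1]<400: cv2.circle(o,tuple(np.int32(q)),2,(0,0,255),-1)
cv2.imwrite('pics/w1.png',o); np.save('w1.npy',im)
print(proj(world(np.array([[-.061,-.081,.0745]]),st),c))
E
```

```text
[ 0.5067867  -0.17421069  0.39012988] [ 0.45227482 -0.20980504  0.24700988] 4.2833
[[320.83011854 180.08028209]]
```

View pics/w1.png

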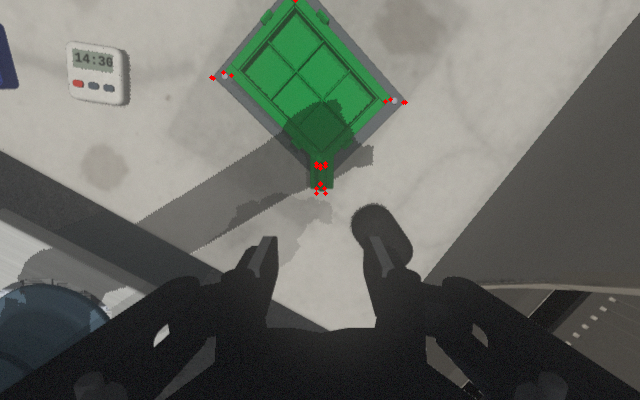

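```bash
python3 - <<'E'
from h import *
o=np.load('w1.npy')[:,:,::-1]
cv2.imwrite('pics/w1z.png',cv2.resize(cv2.convertScaleAbs(o[130:205,280:370],alpha=1.8),None,fx=8,fy=8,interpolation=2))
c=cams.camera_model('wrist');st=np.array([.5325,-.1415,-.215])
print(((proj(world(EAR,st),c)-[280,130]+.5)*8).round(),((proj(world(box(.11,.15,.045,.0475),st),c)-[280,130]+.5)*8).round()[:2])
E
```

```text
[[297. 468.]
 [295. 510.]
 [363. 468.]
 [366. 510.]
 [297. 270.]
 [294. 296.]
 [364. 270.]
 [367. 296.]] [[330. 311.]
 [330. 314.]]
```

View pics/w1z.png

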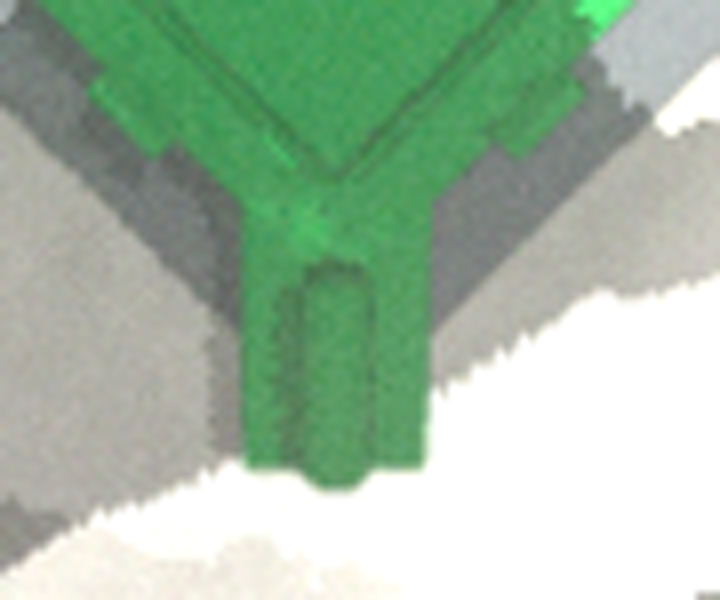

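The ear (crop centre ≈(337,380)) stands on a wider flange at rim height and sits about 2.5 mm inward of my fit. So the fingertips must stay above 47.5 mm. Now I'll grip it.

```bash
cat >> h.py <<'E'
ST=np.array([.5346,-.140,-.215])
OFF=np.array([-.061,-.081,.051-.027])-.002*u
G0=grip_rot(ST[2],1); E0=np.r_[ST[:2],.027]+rz(ST[2]).apply(OFF)
PIV=np.r_[ST[:2],.045]+rz(ST[2]).apply([.055,.075,0])
def tilted(a,lift=0):
    d=rz(ST[2]).apply([-.116,-.156,0]); d/=np.linalg.norm(d)
    r=R.from_rotvec(a*np.cross(d,[0,0,1]))   # ear side up
    return PIV+r.apply(E0-PIV)+[0,0,lift], (r*G0).as_quat()
def rep(t=''):
    o=env.observe(); print(t,round(o['time_s'],2),o['ee_pos'].round(4),o['contact_force'].round(1),o['moment'].round(2),'gap',round(o['finger_gap'],4),round(o['gripper_force'],1))
E
python3 - <<'E'
from h import *
print(E0,[kin.solve_ik(*tilted(a)) is not None for a in(0,.1,.2,.33)],tilted(.1)[0]-E0)
env.move_linear(E0+[0,0,.04],G0.as_quat(),max_speed=.12)
print(env.move_linear(E0,max_speed=.05,threshold=6)); rep('down')
env.gripper_to(0.0,90); rep('grip')
E
```

```text
[ 0.45603993 -0.20720083  0.051     ] [True, True, True, True] [0.00119165 0.00103761 0.01957535]
False
down 6.68 [ 0.4563 -0.2074  0.0512] [-0.1 -1.   0.5] [-0.03 -0.03 -0.  ] gap 0.045 0.0
grip 7.1 [ 0.4566 -0.2075  0.0516] [-0.6  0.3  3.3] [ 0.02  0.14 -0.06] gap 0.008 88.2
```

```bash
python3 - <<'E'
from h import *
for a in np.arange(.04,.201,.04):
    p,q=tilted(a); env.move_linear(p,q,max_speed=.03); rep(f'{a:.2f}')
env.dwell(.2)
cv2.imwrite('pics/s2.png',cams.snapshot('side')[170:370,300:560,::-1].repeat(3,0).repeat(3,1))
E
```

```text
0.04 7.51 [ 0.4573 -0.207   0.0592] [0.8 0.1 1. ] [-0.02 -0.29 -0.02] gap 0.0083 88.5
0.08 7.92 [ 0.4562 -0.2069  0.0665] [-0.6 -1.6 -0.2] [-0.22 -0.21 -0.14] gap 0.0083 88.4
0.12 8.32 [ 0.457  -0.2062  0.0743] [-2.  -2.   1.2] [-0.37  0.09 -0.11] gap 0.0083 88.4
0.16 8.73 [ 0.4585 -0.2048  0.0821] [-1.4 -2.6  1.3] [-0.28  0.13  0.04] gap 0.0079 88.4
0.20 9.14 [ 0.46   -0.2037  0.0899] [-2.  -1.9  0.8] [-0.32  0.15  0.04] gap 0.0083 88.4
```

View pics/s2.png

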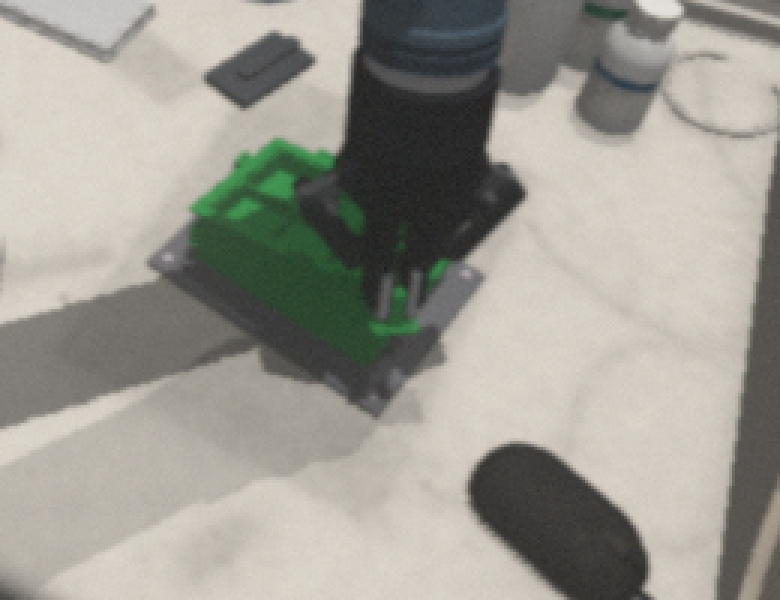

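The tray's ear end is up, held in the fingers at crop (400,290), and the far end is still in the stack. I'll finish the peel, lift and level.

```bash
python3 - <<'E'
from h import *
for a in (.25,.3,.34):
    p,q=tilted(a); env.move_linear(p,q,max_speed=.03); rep(f'{a:.2f}')
env.dwell(.2)
p,q=tilted(.34,.06); env.move_linear(p,q,max_speed=.04); rep('lift')
p,_=tilted(.34,.15); env.move_linear(p+[0,0,0],G0.as_quat(),max_speed=.06); env.dwell(.3); rep('level')
cv2.imwrite('pics/s3.png',cams.snapshot('side')[50:370,240:560,::-1].repeat(2,0)[:600].repeat(2,1))
E
```

```text
0.25 9.87 [ 0.4622 -0.2022  0.0995] [-1.7 -1.9  1.5] [-0.29 -0.02 -0.02] gap 0.0084 88.3
0.30 10.34 [ 0.4651 -0.2     0.1091] [ 0.5 -1.7  2.4] [-0.   -0.39 -0.1 ] gap 0.008 88.6
0.34 10.75 [ 0.4665 -0.1984  0.1162] [ 0.4 -1.5  1.1] [-0.2  -0.37 -0.07] gap 0.0083 88.5
lift 12.6 [ 0.4658 -0.1984  0.1759] [ 0.2  0.2 -1.1] [ 0.23 -0.24 -0.  ] gap 0.008 88.2
level 14.55 [ 0.466  -0.1984  0.266 ] [ 0.4  0.4 -0.9] [-0.06  0.07  0.02] gap 0.0081 88.2
```

View pics/s3.png

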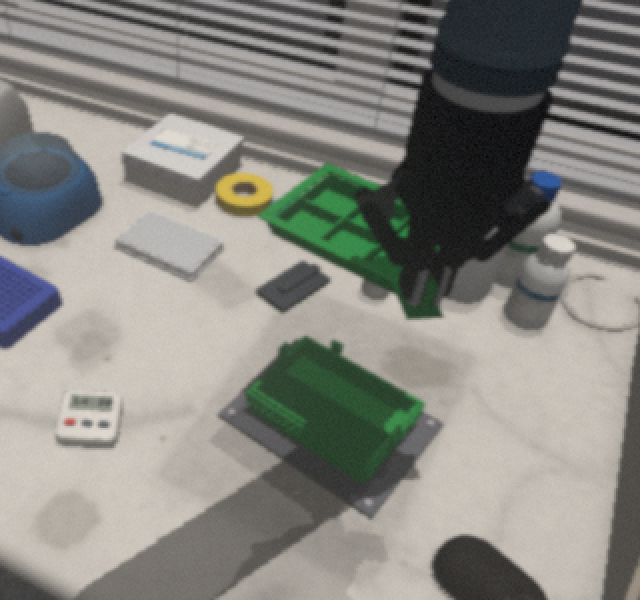

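The tray (crop ~(340,225)) is free of the stack and roughly level. Next I'll carry it to the block, hover and check the pose.

```bash
cat > chk.py <<'E'
from h import *
def fit_tray(tag):
    """tray 6-dof vs the tool: fit rim corners' hull in side+top from green mask largest comp near the expected spot"""
E
python3 - <<'E'
from h import *
yaw=-.15; t=np.r_[.5075,.292,.128]+rz(yaw).apply(OFF); q=grip_rot(yaw,1).as_quat()
env.move_linear(t+[0,0,.11],q,max_speed=.12); rep('over')
env.move_linear(t,max_speed=.06); env.dwell(.5); rep('end')
outs=[]
for n,(x0,y0) in dict(top=(150,130),side=(130,80)).items():
    c=cams.camera_model(n); im=cams.snapshot(n)[:,:,::-1]
    np.save(f'end_{n}.npy',im)
    o=cv2.resize(im[y0:y0+160,x0:x0+190],None,fx=3.1,fy=3.1,interpolation=2)[:480,:400*2]
    T=box(.11,.15,.018,.0205)[[1,3,7,5]]
    P=rz(yaw).apply(T)+[.5075,.292,.128]
    w=((proj(P,c)-[x0,y0]+.5)*3.1).astype(np.int32)
    o=o.copy(); cv2.polylines(o,[w],True,(0,0,255),1); outs.append(cv2.resize(o,(400,330)))
cv2.imwrite('pics/end.png',np.hstack(outs))
E
```

```text
over 18.25 [0.4335 0.2196 0.262 ] [ 0.1 -0.  -1.4] [-0.07  0.09  0.02] gap 0.0082 88.3
end 20.73 [0.4335 0.2198 0.152 ] [-0.3 -0.1 -0.5] [-0.04  0.08  0.01] gap 0.0084 88.3
```

View pics/end.png

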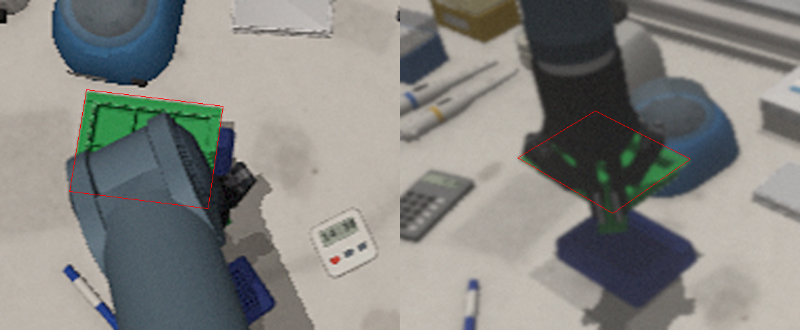

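The expected level tray outline (red) falls on the green rim in both views, top left corner (85,92) and side right corner (690,158). The tray is therefore level, centred and aligned, so I'm handing in.

```bash
python3 -c "
from h import *
rep(); print(env.close_job())"
```

```text
20.83 [0.4334 0.2198 0.152 ] [-0.2 -1.  -0.3] [-0.07  0.1   0.  ] gap 0.0081 88.3
the job is handed in; nothing more can be done
None
```

I peeled the top tray off the stack by its ear and handed the job in at about 21 s of the 51 s allowed; the tray is held level and centred about 10 cm above the larger blue block, and no verdict came back.

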